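# Open the safety cap of the rust remover

## Task

Open the rust remover, the tall square bottle with the wide ribbed push-and-turn safety cap in the rack of spotting bottles: press the cap down against its spring until it unlocks, keep it down and twist it anticlockwise until it comes free, then lift it straight off. Finish while still holding the cap level in the gripper, a hand's width above the open mouth of the bottle, so that drips fall back in and I can dip my spotting brush. Leave the bottle standing in its well, and leave the dropper bottles and the other things on the counter where they are.

Things in the scene. Friction and masses are not known exactly. Their poses are not given: they have to be found in the camera images.
- safety_cap: Round dark grey ribbed cap, 52 mm across, 32 mm high, 0.06 kg, loose, held on the tall bottle by a bayonet. Origin: centre of its lower rim; z up its axis. Locked, the rim is 119 mm above the bottle's underside, 9 mm above the top of its shoulder. It turns only anticlockwise seen from above, and only while pressed. Pulled while locked, it brings the bottle along.
- cap_top (a point): Centre of the cap's flat top, 32 mm above its lower rim.
- cap_tab (a point): One of two tabs inside the cap near its lower rim (at its +x and -x). Locked, they sit in notches under lugs on the neck; 3.2 mm of pressing takes them out, and at 6 mm they bottom on the neck's bead. Turned, they clear the lugs 56 degrees from the locked place and meet a stop at 77 degrees; anywhere between, the cap can be lifted straight off.
- cap_liner (a joint): Sprung liner disc inside the cap, pressing on the bottle's rim: m, 0 when locked, negative as the cap is pressed down (-0.006 at the bottom), about +0.006 when the cap is off. It pushes the cap up with 7 N when locked and 1.2 N more per mm pressed, 14 N at the bottom.
- safety_bottle: Tall white square plastic bottle, 62 x 62 mm, shoulder from 96 to 110 mm, bead 110 to 114 mm, mouth at 132 mm; about 0.3 to 0.5 kg, loose. Origin: centre of its underside; z up, x and y along its sides. With the cap locked its x axis is the cap's x axis. Stands in one of the three wells of the rack with 1.5 mm play on each side, so it can turn about 3 degrees in the well.
- bottle_mouth (a point): Centre of the mouth's rim, 132 mm above the tall bottle's underside; z up.
- bottle_rack: Stainless tray screwed to the counter, 73 x 211 mm (feet to 259 mm), walls 45 mm high, with three 65 mm square wells in a row along its y, 69 mm apart; floor 4 mm thick. Origin: centre of its underside. Which well holds which bottle varies.
- dropper_bottle_1: White square spotting bottle, 62 x 62 mm, with a thin dark grey dropper nozzle, 106 mm high in all, loose in a well of the rack. Origin: centre of its underside. To be left alone.
- dropper_bottle_2: The same as dropper_bottle_1, in another well. To be left alone.
- masking_roll: Roll of masking tape lying flat, 96 mm across, 25 mm high, behind the rack on the right. Origin: centre of its underside. To be left alone.
- spray_bottle: Trigger spray bottle, 56 x 120 mm, 272 mm high, behind the rack. Origin: centre of its underside. To be left alone.
- marker: Marker pen, 17 x 135 x 16 mm, lying behind the rack. Origin: centre of its underside. To be left alone.
- peg: Wooden clothes peg, 15 x 72 x 12 mm, lying to the right of the rack. Origin: centre of its underside. To be left alone.
- receipt_pad: White receipt pad, 150 x 101 x 11 mm, lying to the right of the rack. Origin: centre of its underside. To be left alone.
Not all that is in view belongs to the job. What is shaped like the safety_cap but blue is not meant. Leave any yellow look-alike of the safety_bottle alone.

How it is judged:
By the outcome, as a careful person would: the job done as asked, in the order asked, and still so for the second after the job is handed in, while the arm keeps its last pose, push and grip.
It also fails if it takes over 35 s, if anything falls off the work surface, if the arm or the gripper's body presses on something with over 40 N, if the wrist force passes 120 N, or if a joint passes its speed limit or range.

## Robot

A 6-joint arm with a two-finger parallel gripper is mounted at the origin on a cart in front of the work surface, level with it; the furniture and walls round the work are solid. World frame = base frame: x ahead of the robot, y to its left, z up, the work surface at z = 0. Lengths are in m, angles in rad, forces in N, time in s.
With the tool pointing down it reaches from about 0.375 to 0.9 m from the base axis. Payload 3.1 kg.
Tool frame: the origin (TCP) lies between the finger pads; the fingertips stand robot.finger_overhang ahead of it and the grasp point (between the pads) lies 3 mm ahead of it (robot.finger_overhang is the distance from the TCP to the fingertips, in m); z points along the fingers, y is the line along which they close (so a half turn about z gives the same grasp; the last joint's range is limited). The gripper opens to 87 mm and grips with 3 to 60 N. Pads are 19 mm wide; open, the fingers measure 117 mm over their backs; the gripper's body (75 mm by 190 mm) begins 51 mm behind the grasp point.
Start: joints at [-1.417, 0.527, 1.433, -0, 1.181, -0.178], TCP at [0.204, -0.591, 0.208] pointing down, gripper open.
Joint ranges: [-3.08, 3.08], [-0.75, 2.2], [0.22, 2.44], [-1.43, 4.57], [0, 2.65], [-2.85, 2.85]. Speed limits (rad/s): [2.79, 2.79, 3.14, 3.14, 3.14, 3.14].

## Interface

Orientations are given as a unit quaternion [x, y, z, w].
In Python, from rig import get_obs, vision, hand_in, nets, robot gives the robot as it stands.
- The arm moves only by the tool apply_moves, never from a script. Its argument "series" is a list of rows, each an object with "offset": the shift along the world's x, y, z in cm, a list of three; "rot": the turn, a rotation vector about the world's x, y, z in degrees, a list of three. A call has 1 to 20 rows; each row is the pose to reach, as a shift and turn from the pose commanded when the call began; what a row does not reach only later rows make up. A row lasts 1/10 s, in which the tool goes at most 50 mm and 8.59 degrees, less where a joint would pass 70% of its speed; a pose out of reach is approached as far as the arm can. A call with a gripper value outside its range is refused whole. "hand" is the opening, from 0 (shut) to 1 (fully open), set as the call begins (left out, the last holds). The fingers move at their own pace and stop on an object; "newtons" is the grip in N (left out, the last holds). Time passes only in rows, so rows that repeat a pose let the fingers close. It gives the time, the measured TCP pose, the force, the opening and the grip force at its end, in the units of the state.
- get_obs(): the state, without advancing time (a new reading comes with each control period).
- vision.camera(name): name is "scene" or "top" or "wrist"; returns the picture (384x512x3 uint8, red, green, blue); there is no depth.
- vision.calibration(name): a dict with "K" (3x3 intrinsics, pixels), "R" (3x3) and "t" (3): a world point X has camera coordinates R X + t. Camera axes: x right, y down, z forward; pixel columns grow to the right and rows downward; lengths in m; the calibration is good to about 2 mm. The wrist camera is an equidistant fisheye: a pixel r from the principal point sees the ray r / f radians off the axis. A picture is of the moment at which its call begins: read the wrist's pose just before it. calibration takes no time and is no camera call; for the wrist camera it gives the pose at the moment of the call.
- hand_in(): hands the job in; it is judged then, once.
Trained networks look in the newest picture that a camera, given by its name, has taken for a name from the list of things; names that differ only in an ending like _2 or _b are one class to them, and where a whole thing is asked for, a point or a joint stands for the part that bears it (a point fixed in the world has none). Each returns a list of dicts, best first, with "conf" (0 to 1); they miss things now and then, are a little off and sometimes report something else, mostly with a low value. They report only what shows in the picture. A call takes as long as a camera call. They do not tell look-alikes from the thing itself.
- nets.search_frame(camera, query): "centre" ([x, y, z] in m, in world coordinates, good to about 4 mm: the middle of the surface that is visible of it).
- nets.spot_point(camera, query): "centre" ([x, y, z] in m, in world coordinates, good to about 4 mm: a listed point, or the origin of a listed thing).
The state is a dict: "time": time; "q": joint angles; "joint_velocities": joint speeds; "joint_torque": joint torques, N m; "position": TCP position; "tool_rot": TCP orientation; "ft_force": force on the tool from outside, world axes, zero at the start; "moment": the same for the moment, N m; "grip_width": finger opening in m; "grip_force": force on a finger pad.
Only numpy, scipy, OpenCV 4.12 (cv2) and the standard library are available. Lean on these libraries where they do the work, as an engineer would, in place of code of your own. Each camera call takes 0.05 s, during which the arm holds its last target. There are 200 camera calls.

## Working session

There is one attempt and no reset: what is moved stays moved. The work goes in short steps, Python scripts to look and compute and a tool call to move; the robot and the scene stay as the last step left them, time stands still between calls to the robot, and variables do not carry over. Pictures are saved under pics/ and viewed, at most 10 in all, crops included, and the job is handed in when it is done.

Besides the shell and the picture viewer there is one more tool, called as name(argument=value, ...), one argument or row to a line, values as JSON. apply_moves: Moves the arm, as the interface text tells. Its arguments: {"type":"object","properties":{"series":{"type":"array"},"hand":{"type":"number"},"newtons":{"type":"number"}},"required":["series"]}

```bash
mkdir -p pics
python3 - <<'E'
from rig import get_obs, vision, nets, robot
import cv2
print(robot.finger_overhang)
ims=[]
for c in("scene","top"):
    ims.append(vision.camera(c))
    for q in("safety_cap","safety_bottle","bottle_rack","dropper_bottle_1"):
        print(c,q,[(round(d['conf'],2),[round(v,3) for v in d['centre']]) for d in nets.spot_point(c,q)[:4]])
    print(c,'top',[(round(d['conf'],2),[round(v,3) for v in d['centre']]) for d in nets.spot_point(c,'cap_top')[:4]])
    cv2.imwrite(f"pics/{c}.png",ims[-1][:,:,::-1])
o=get_obs();print(o['time'],o['position'],o['tool_rot'],o['ft_force'])
E
```

```text
0.022
scene safety_cap [(0.75, [0.565, -0.02, 0.123]), (0.65, [0.433, 0.028, -0.001])]
scene safety_bottle [(0.95, [0.572, -0.025, 0.01]), (0.91, [0.409, -0.09, -0.003])]
scene bottle_rack [(0.97, [0.552, 0.039, 0.006])]
scene dropper_bottle_1 [(0.58, [0.554, 0.045, 0.003]), (0.57, [0.533, 0.113, 0.002]), (0.31, [0.554, 0.044, -0.001])]
scene top [(0.61, [0.426, 0.029, 0.032]), (0.59, [0.575, -0.024, 0.156])]
top safety_cap [(0.72, [0.565, -0.024, 0.122])]
top safety_bottle [(0.94, [0.57, -0.025, 0.006]), (0.64, [0.409, -0.084, -0.002]), (0.25, [0.569, -0.025, 0.153])]
top bottle_rack [(0.85, [0.549, 0.038, 0.004]), (0.66, [0.569, -0.026, 0.007]), (0.59, [0.568, -0.028, 0.124])]
top dropper_bottle_1 [(0.95, [0.53, 0.11, -0.001]), (0.71, [0.551, 0.044, 0.008])]
top top [(0.76, [0.57, -0.025, 0.157]), (0.76, [0.428, 0.027, 0.03])]
0.6 [ 0.20417791 -0.59064533  0.2079643 ] [ 9.86187794e-01  1.65631019e-01 -2.93637022e-05 -2.00122705e-05] [ 0.31853108  0.18186779 -0.18246525]
```

View pics/scene.png

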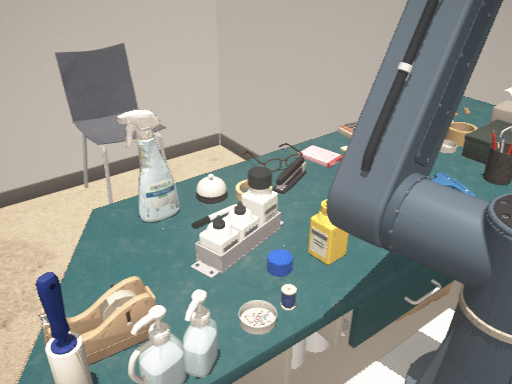

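View pics/top.png

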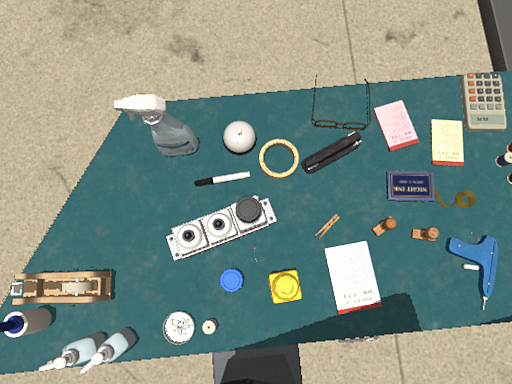

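The scene picture shows the dark cap at (259,178) on the white bottle, in the rack's right-end well. In the top picture the cap is at (248,210). The look-alikes to ignore are the blue cap at (231,280) and the yellow bottle at (285,287). The networks agree with this: the cap top is at about (0.57, -0.025, 0.156). I'll move above it and refine with the wrist camera.

apply_moves(
  series=[
    {"offset": [0, 0, 5], "rot": [0, 0, 0]},
    {"offset": [36.6, 56.6, 7], "rot": [0, 0, 0]},
    {"offset": [36.6, 56.6, 7], "rot": [0, 0, 0]},
    {"offset": [36.6, 56.6, 7], "rot": [0, 0, 0]},
    {"offset": [36.6, 56.6, 7], "rot": [0, 0, 0]},
    {"offset": [36.6, 56.6, 7], "rot": [0, 0, 0]},
    {"offset": [36.6, 56.6, 7], "rot": [0, 0, 0]},
    {"offset": [36.6, 56.6, 7], "rot": [0, 0, 0]},
    {"offset": [36.6, 56.6, 7], "rot": [0, 0, 0]},
    {"offset": [36.6, 56.6, 7], "rot": [0, 0, 0]},
    {"offset": [36.6, 56.6, 7], "rot": [0, 0, 0]},
    {"offset": [36.6, 56.6, 7], "rot": [0, 0, 0]},
    {"offset": [36.6, 56.6, 7], "rot": [0, 0, 0]},
    {"offset": [36.6, 56.6, 7], "rot": [0, 0, 0]},
    {"offset": [36.6, 56.6, 7], "rot": [0, 0, 0]},
    {"offset": [36.6, 56.6, 7], "rot": [0, 0, 0]},
    {"offset": [36.6, 56.6, 7], "rot": [0, 0, 0]},
    {"offset": [36.6, 56.6, 7], "rot": [0, 0, 0]},
    {"offset": [36.6, 56.6, 7], "rot": [0, 0, 0]},
    {"offset": [36.6, 56.6, 7], "rot": [0, 0, 0]},
  ],
  hand=1,
  newtons=45,
)

```text
time: 2.6
position: [0.5698, -0.0259, 0.2781]
tool_rot: [0.986, 0.165, -0.0, 0.0]
ft_force: [0.3, 1.2, -0.8]
grip_width: 0.0869
grip_force: 0.0
```

Run:
```python
from rig import get_obs, vision, nets
import cv2,numpy as np
o=get_obs();print(o['time'],o['position'],o['tool_rot'],o['q'],o['ft_force'])
c=vision.calibration('wrist'); im=vision.camera('wrist')
cv2.imwrite('pics/w1.png',im[:,:,::-1])
np.savez('w1.npz',**{k:np.array(c[k]) for k in 'KRt'})
print(c)
for q in("cap_top","safety_cap","bottle_rack","dropper_bottle_1"):
    print(q,[(round(d['conf'],2),[round(v,4) for v in d['centre']]) for d in nets.spot_point('wrist',q)[:4]])
```

```text
2.6 [ 0.56975738 -0.02586106  0.27805421] [ 9.86349040e-01  1.64668043e-01 -6.60961601e-05  5.25647458e-05] [-2.41142721e-01  3.78793347e-01  1.48509393e+00 -1.55462120e-04
  1.27778522e+00  9.98855613e-01] [ 0.26432878  1.16178426 -0.80249566]
{'K': array([[297.31863964,   0.        , 256.49934257],
       [  0.        , 297.31863964, 187.03635086],
       [  0.        ,   0.        ,   1.        ]]), 'R': array([[ 3.25277198e-01, -9.45618699e-01,  1.46128765e-04],
       [-9.10797323e-01, -3.13257663e-01,  2.68919827e-01],
       [-2.54249841e-01, -8.76065815e-02, -9.63162554e-01]]), 't': array([-0.20980114,  0.45992248,  0.60040295])}
cap_top [(0.85, [0.4289, 0.0311, 0.0291]), (0.73, [0.5723, -0.0243, 0.151])]
safety_cap [(0.7, [0.5663, -0.0263, 0.1232]), (0.64, [0.431, 0.0313, 0.0019])]
bottle_rack []
dropper_bottle_1 [(0.75, [0.5493, 0.0396, 0.0039]), (0.56, [0.5333, 0.1089, 0.0032])]
```

View pics/w1.png

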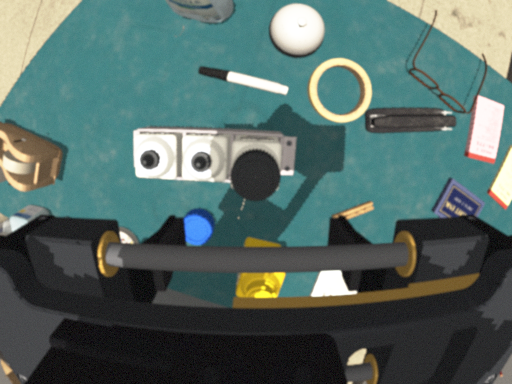

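The wrist view shows the dark cap at about (255,175), over the right-end well, with the dropper bottles at (202,160) and (150,158). I'll fit the cap as a cylinder to its silhouettes in all three views.

```bash
cat > fit.py <<'E'
import cv2,numpy as np
from scipy.optimize import least_squares
def proj(c,X,fish):
    P=X@c['R'].T+c['t']; K=c['K']
    if fish:
        n=np.hypot(P[:,0],P[:,1]); th=np.arctan2(n,P[:,2]); d=P[:,:2]*(th/n)[:,None]
    else: d=P[:,:2]/P[:,2:]
    return d@np.array(K)[:2,:2].T+np.array(K)[:2,2]
A=np.linspace(0,2*np.pi,90)
def hull(c,p,fish):
    X=np.vstack([np.c_[p[0]+.026*np.cos(A),p[1]+.026*np.sin(A),np.full(90,z)] for z in (p[2]-.032,p[2])])
    return cv2.convexHull(proj(c,X,fish).astype(np.float32))
def stats(h):
    m=cv2.moments(h); return np.array([m['m10']/m['m00'],m['m01']/m['m00']]),m['m00']
def mask(im,c,p,fish):
    h=hull(c,p,fish); roi=np.zeros(im.shape[:2],np.uint8); cv2.fillPoly(roi,[h.astype(np.int32)],1)
    roi=cv2.dilate(roi,np.ones((9,9)))
    v=im.astype(int); m=((v.max(2)<80)&(v.max(2)-v.min(2)<22)).astype(np.uint8)*roi
    n,l,s,ce=cv2.connectedComponentsWithStats(m); k=1+s[1:,4].argmax()
    cs,_=cv2.findContours((l==k).astype(np.uint8),cv2.RETR_EXTERNAL,cv2.CHAIN_APPROX_NONE)
    return cv2.convexHull(max(cs,key=cv2.contourArea)),s[k,4]
E
python3 - <<'E'
from fit import *
from rig import vision
p0=np.array([.57,-.025,.155]); O=[]
for n in('wrist','top','scene'):
    f=n=='wrist'; c=np.load('w1.npz') if f else vision.calibration(n); c={k:np.array(c[k]) for k in 'KRt'}
    im=cv2.imread('pics/'+('w1' if f else n)+'.png')
    h,a=mask(im,c,p0,f); ce,ar=stats(h); e,ea=stats(hull(c,p0,f))
    print(n,ce,'pixels',a,'hull',ar,'model',e,ea); O.append((c,ce,f))
def r(p,S): return np.concatenate([(stats(hull(c,p,f))[0]-ce)*(1.3 if f else 1) for c,ce,f in S])
for S in(O,O[:2],[O[0],O[2]],O[1:]):
    s=least_squares(r,p0,args=(S,),diff_step=1e-2); print(s.x.round(4),s.fun.round(2))
E
```

```text
wrist [254.92612706 175.48151021] pixels 1955 hull 1933.5 model [255.81687369 175.29161178] 2075.365518485778
top [251.51213282 216.37164751] pixels 44 hull 130.5 model [248.84540737 207.99938895] 552.9565554242581
scene [259.42495127 181.1539961 ] pixels 210 hull 256.5 model [258.49293754 177.65472701] 504.05544989556074
[ 0.565  -0.0257  0.1424] [ 0.11  1.88 -2.03 -5.12  0.63  2.26]
[ 0.5585 -0.0279  0.107 ] [ 0.26  0.04 -0.57  0.16]
[ 0.5676 -0.0248  0.1471] [ 0.09  0.11 -0.37  0.07]
[ 0.5562 -0.0248  0.1515] [-2.13 -1.54  2.78  0.33]
```

Run:
```python
import fit
from fit import *
from rig import vision
p0=np.array([.57,-.025,.155]); O=[]
def mask(im,c,p,fish,T):
    h=hull(c,p,fish); roi=np.zeros(im.shape[:2],np.uint8); cv2.fillPoly(roi,[h.astype(np.int32)],1)
    roi=cv2.dilate(roi,np.ones((9,9))); v=im.astype(int)
    m=((v.max(2)<T)&(v.max(2)-v.min(2)<18)).astype(np.uint8)*roi
    n,l,s,ce=cv2.connectedComponentsWithStats(m); k=1+s[1:,4].argmax()
    cs,_=cv2.findContours((l==k).astype(np.uint8),cv2.RETR_EXTERNAL,cv2.CHAIN_APPROX_NONE)
    return cv2.convexHull(max(cs,key=cv2.contourArea))
big=[]
for n in('wrist','top','scene'):
    f=n=='wrist'; c=np.load('w1.npz') if f else vision.calibration(n); c={k:np.array(c[k]) for k in 'KRt'}
    im=cv2.imread('pics/'+('w1' if f else n)+'.png')
    h=mask(im,c,p0,f,80 if f else 125); ce,ar=stats(h); e,ea=stats(hull(c,p0,f))
    print(n,ce,ar,'model',e,ea); O.append((c,ce,f))
    x,y=e.astype(int); v=cv2.resize(im[y-25:y+25,x-25:x+25],(260,260),interpolation=0)
    for hh,col in((h,(0,0,255)),(hull(c,p0,f),(0,255,0))):
        cv2.polylines(v,[((hh.reshape(-1,2)-[x-25,y-25]+.5)*5.2).astype(np.int32)],True,col)
    big.append(v)
cv2.imwrite('pics/f.png',np.hstack(big))
def r(p,S): return np.concatenate([(stats(hull(c,p,f))[0]-ce)*(1.3 if f else 1) for c,ce,f in S])
for S in(O,O[:2],[O[0],O[2]],O[1:]):
    s=least_squares(r,p0,args=(S,),diff_step=1e-2); print(s.x.round(4),s.fun.round(2))
```

```text
wrist [254.9856216  175.15956514] 1901.0 model [255.81687369 175.29161178] 2075.365518485778
top [249.19861831 209.11255037] 579.0 model [248.84540737 207.99938895] 552.9565554242581
scene [260.60338346 176.42512531] 532.0 model [258.49293754 177.65472701] 504.05544989556074
[ 0.5695 -0.0247  0.1562] [ 0.57  1.01 -0.46 -0.94 -2.05  0.86]
[ 0.5684 -0.0247  0.1487] [ 0.16  0.03 -0.39  0.11]
[ 0.5699 -0.0245  0.1571] [ 0.53  0.68 -2.24  0.45]
[ 0.5662 -0.0263  0.1595] [ 0.43  0.31 -0.57 -0.07]
```

View pics/f.png

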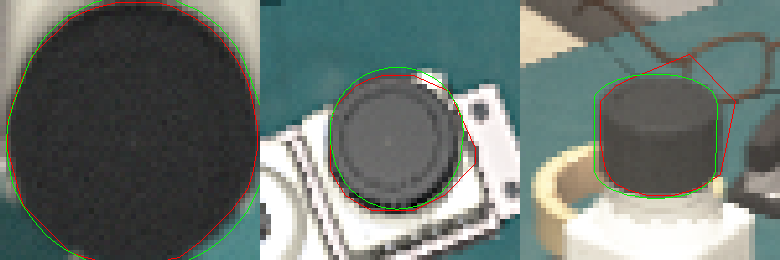

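The silhouettes put the cap at about (0.570, -0.025), with its top at z ≈ 0.155. That matches the stated heights (0.004 + 0.151). Next I'll descend so the fingertips stop 3 mm above the rim, then close.

apply_moves(
  series=[
    {"offset": [0, 0, -4], "rot": [0, 0, 0]},
    {"offset": [0, 0, -8], "rot": [0, 0, 0]},
    {"offset": [0, 0, -10], "rot": [0, 0, 0]},
    {"offset": [0, 0, -11.5], "rot": [0, 0, 0]},
    {"offset": [0, 0, -13], "rot": [0, 0, 0]},
    {"offset": [0, 0, -13], "rot": [0, 0, 0]},
    {"offset": [0, 0, -13], "rot": [0, 0, 0]},
  ],
)

```text
time: 3.55
position: [0.5704, -0.0247, 0.1481]
tool_rot: [0.986, 0.166, -0.0, -0.0]
ft_force: [0.3, -0.2, 0.3]
grip_width: 0.0869
grip_force: 0.0
```

apply_moves(
  series=[
    {"offset": [0, 0, 0], "rot": [0, 0, 0]},
    {"offset": [0, 0, 0], "rot": [0, 0, 0]},
    {"offset": [0, 0, 0], "rot": [0, 0, 0]},
    {"offset": [0, 0, 0], "rot": [0, 0, 0]},
    {"offset": [0, 0, 0], "rot": [0, 0, 0]},
    {"offset": [0, 0, 0], "rot": [0, 0, 0]},
    {"offset": [0, 0, 0], "rot": [0, 0, 0]},
    {"offset": [0, 0, 0], "rot": [0, 0, 0]},
  ],
  hand=0,
  newtons=45,
)

```text
time: 4.35
position: [0.5702, -0.0247, 0.1479]
tool_rot: [0.986, 0.166, -0.0, -0.0]
ft_force: [0.9, 0.6, 0.1]
grip_width: 0.0307
grip_force: 0.0
```

The opening reads 31 mm with no grip force, so the fingers aren't on the cap. I'll look before going on.

Run:
```python
from rig import get_obs, vision
import cv2,numpy as np
o=get_obs();print(o['grip_width'],o['grip_force'],o['ft_force'],o['position'])
a=vision.camera('scene');b=vision.camera('wrist');t=vision.camera('top')
f=lambda i,s:cv2.resize(i,s,interpolation=cv2.INTER_CUBIC)
v=np.hstack([f(a[120:270,180:380],(400,300)),f(b[100:300,120:390],(400,300))])
v=np.vstack([v,np.hstack([f(t[140:290,150:350],(400,300)),f(a,(400,300))])])
cv2.imwrite('pics/g.png',v[:,:,::-1])
print(get_obs()['grip_width'],get_obs()['grip_force'])
```

```text
0.030734166050862155 0.0 [0.88370243 0.5754243  0.08160417] [ 0.57020021 -0.02469553  0.14791861]
0.01906940676607763 0.0
```

View pics/g.png

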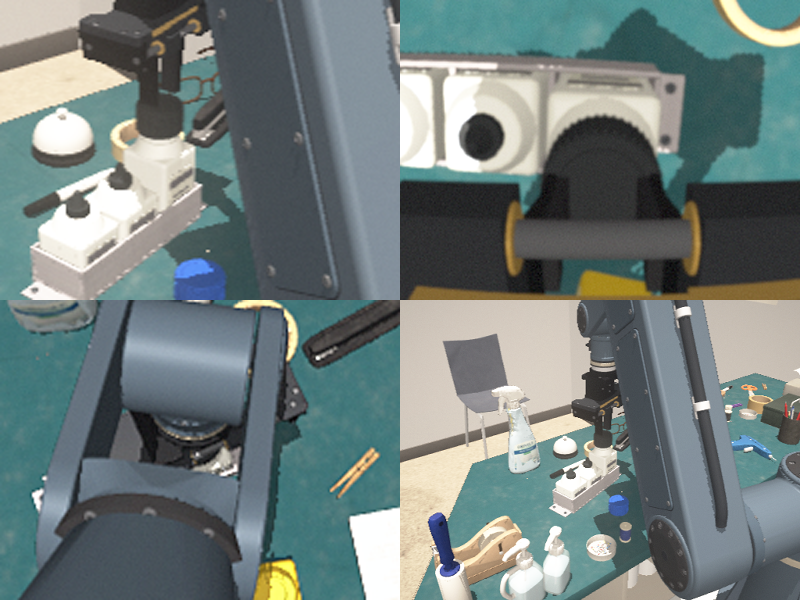

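The scene crop shows the cap still upright at (158,118), with the closed fingers seemingly above it, ending near its top. I'll overlay the expected tip and cap positions to check.

Run:
```python
from rig import get_obs, vision, nets, robot
from fit import *
P=get_obs();print(P['position'],P['grip_width'],P['grip_force'],[a for a in dir(robot) if a[0]!='_'],robot.finger_overhang)
v=[]
for n in('scene','wrist'):
    c={k:np.array(x) for k,x in vision.calibration(n).items() if k in 'KRt'}; f=n=='wrist'
    im=vision.camera(n)[:,:,::-1].copy()
    for q in('cap_top','safety_cap','safety_bottle'): print(n,q,[(round(d['conf'],2),np.round(d['centre'],3)) for d in nets.spot_point(n,q)[:3]])
    p=P['position']
    pts=proj(c,np.array([[p[0],p[1],z] for z in(.126,.148,.155)]),f)
    print(pts.round(1))
    x0,y0,w=(210,140,80) if not f else (190,120,140)
    s=400/w
    o=cv2.resize(im[y0:y0+w,x0:x0+w],(400,400),interpolation=cv2.INTER_CUBIC)
    for q,col in zip(pts,((0,0,255),(0,255,255),(0,255,0))): cv2.circle(o,tuple(((q-[x0,y0]+.5)*s).astype(int).tolist()),4,col,-1)
    cv2.polylines(o,[((hull(c,np.array([p[0],p[1],.155]),f).reshape(-1,2)-[x0,y0]+.5)*s).astype(np.int32)],True,(0,255,0))
    v.append(o)
cv2.imwrite('pics/h.png',np.hstack(v))
```

```text
[ 0.57016596 -0.02465859  0.14790106] 0.01906940676607763 0.0 ['Unreachable', 'finger_overhang'] 0.022
scene cap_top [(0.82, array([0.425, 0.026, 0.028])), (0.61, array([ 0.57 , -0.02 ,  0.158]))]
scene safety_cap [(0.7, array([ 0.568, -0.021,  0.118])), (0.67, array([0.671, 0.032, 0.001]))]
scene safety_bottle [(0.71, array([ 0.57 , -0.022,  0.008]))]
[[258.3 182.7]
 [258.4 174. ]
 [258.4 171.1]]
wrist cap_top [(0.89, array([ 0.571, -0.019,  0.152])), (0.71, array([0.55 , 0.044, 0.003]))]
wrist safety_cap [(0.67, array([ 0.567, -0.024,  0.126]))]
wrist safety_bottle [(0.75, array([ 0.403, -0.09 , -0.001])), (0.58, array([ 0.571, -0.024,  0.002]))]
[[256.5 212.3]
 [256.5 224.3]
 [256.5 228.6]]
```

View pics/h.png

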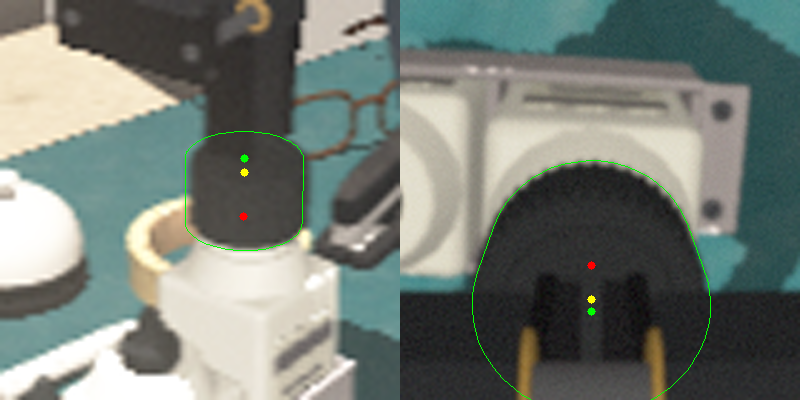

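In the overlay the cap matches the model, with its top at 0.155. The fingers seem to end right at the cap's top, which doesn't fit a 22 mm overhang. I'll check the visible fingertips in the earlier free-air wrist picture against projected tip heights.

Run:
```python
from fit import *
from scipy.spatial.transform import Rotation as R
c={k:np.load('w1.npz')[k] for k in 'KRt'}
im=cv2.imread('pics/w1.png'); T=np.array([.56975738,-.02586106,.27805421]); M=R.from_quat([.98634904,.16466804,0,0]).as_matrix()
x0,y0,w,h=90,190,320,120; s=2.5
o=cv2.resize(im[y0:y0+h,x0:x0+w],None,fx=s,fy=s,interpolation=cv2.INTER_CUBIC)
o=cv2.convertScaleAbs(o,alpha=2.0,beta=20)
for z,col in((.022,(0,0,255)),(.003,(0,255,255)),(-.008,(0,255,0)),(-.03,(255,0,255))):
  for sg in(1,-1):
    b=np.array([[x,sg*y,z] for x,y in((-.0095,.0435),(.0095,.0435),(.0095,.0585),(-.0095,.0585))])
    q=proj(c,b@M.T+T,True); cv2.polylines(o,[((q-[x0,y0]+.5)*s).astype(np.int32)],True,col)
cv2.imwrite('pics/i.png',o)
```

```text
(no output)
```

View pics/i.png

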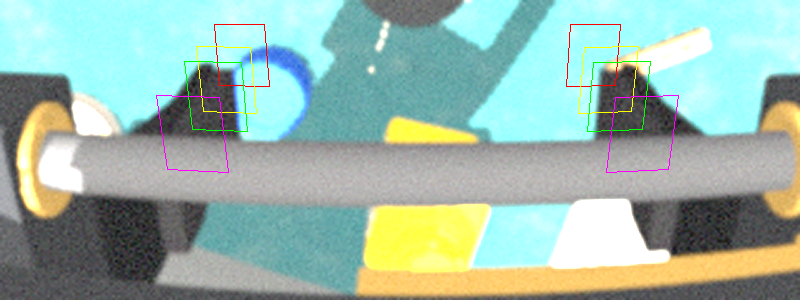

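In free air the fingertips line up with the green box, about 8 mm behind the reported TCP and not 22 mm ahead of it. That agrees with the scene view: the fingers closed just above the cap, and nothing was touched. I'll reopen and go 29 mm lower, watching the force.

apply_moves(
  series=[
    {"offset": [0, 0, 1], "rot": [0, 0, 0]},
    {"offset": [0, 0, 1], "rot": [0, 0, 0]},
    {"offset": [0, 0, 1], "rot": [0, 0, 0]},
    {"offset": [0, 0, 1], "rot": [0, 0, 0]},
    {"offset": [0, 0, 1], "rot": [0, 0, 0]},
    {"offset": [0, 0, 1], "rot": [0, 0, 0]},
    {"offset": [0, 0, 1], "rot": [0, 0, 0]},
    {"offset": [0, 0, 1], "rot": [0, 0, 0]},
    {"offset": [0, 0, 1], "rot": [0, 0, 0]},
    {"offset": [0, 0, 1], "rot": [0, 0, 0]},
    {"offset": [0, 0, 1], "rot": [0, 0, 0]},
    {"offset": [0, 0, 1], "rot": [0, 0, 0]},
    {"offset": [0, 0, 1], "rot": [0, 0, 0]},
  ],
  hand=1,
)

```text
time: 6.2
position: [0.5702, -0.0247, 0.158]
tool_rot: [0.986, 0.166, 0.0, -0.0]
ft_force: [-0.3, 0.5, -0.0]
grip_width: 0.0861
grip_force: 0.0
```

apply_moves(
  series=[
    {"offset": [0, 0, -1], "rot": [0, 0, 0]},
    {"offset": [0, 0, -2], "rot": [0, 0, 0]},
    {"offset": [0, 0, -2.7], "rot": [0, 0, 0]},
    {"offset": [0, 0, -3.3], "rot": [0, 0, 0]},
    {"offset": [0, 0, -3.9], "rot": [0, 0, 0]},
    {"offset": [0, 0, -3.9], "rot": [0, 0, 0]},
    {"offset": [0, 0, -3.9], "rot": [0, 0, 0]},
  ],
)

```text
time: 6.9
position: [0.5702, -0.0247, 0.1188]
tool_rot: [0.986, 0.166, -0.0, -0.0]
ft_force: [-0.3, -0.2, 0.6]
grip_width: 0.0866
grip_force: 0.0
```

apply_moves(
  series=[
    {"offset": [0, 0, 0], "rot": [0, 0, 0]},
    {"offset": [0, 0, 0], "rot": [0, 0, 0]},
    {"offset": [0, 0, 0], "rot": [0, 0, 0]},
    {"offset": [0, 0, 0], "rot": [0, 0, 0]},
    {"offset": [0, 0, 0], "rot": [0, 0, 0]},
    {"offset": [0, 0, 0], "rot": [0, 0, 0]},
    {"offset": [0, 0, 0], "rot": [0, 0, 0]},
    {"offset": [0, 0, 0], "rot": [0, 0, 0]},
  ],
  hand=0,
  newtons=45,
)

```text
time: 7.7
position: [0.5702, -0.0245, 0.1191]
tool_rot: [0.986, 0.166, 0.0, -0.0]
ft_force: [-0.5, 0.5, 0.9]
grip_width: 0.0515
grip_force: 45.2
```

The grip is on the cap: 51.5 mm at 45 N. Next I'll press.

apply_moves(
  series=[
    {"offset": [0, 0, -0.1], "rot": [0, 0, 0]},
    {"offset": [0, 0, -0.2], "rot": [0, 0, 0]},
    {"offset": [0, 0, -0.3], "rot": [0, 0, 0]},
    {"offset": [0, 0, -0.4], "rot": [0, 0, 0]},
    {"offset": [0, 0, -0.5], "rot": [0, 0, 0]},
    {"offset": [0, 0, -0.5], "rot": [0, 0, 0]},
    {"offset": [0, 0, -0.5], "rot": [0, 0, 0]},
  ],
)

```text
time: 8.4
position: [0.5703, -0.0244, 0.1156]
tool_rot: [0.986, 0.166, 0.0, -0.0]
ft_force: [-2.9, 1.6, 10.5]
grip_width: 0.0518
grip_force: 45.3
```

apply_moves(
  series=[
    {"offset": [0, 0, -0.1], "rot": [0, 0, 0]},
    {"offset": [0, 0, -0.2], "rot": [0, 0, 0]},
    {"offset": [0, 0, -0.25], "rot": [0, 0, 0]},
    {"offset": [0, 0, -0.25], "rot": [0, 0, 0]},
    {"offset": [0, 0, -0.25], "rot": [0, 0, 0]},
  ],
)

```text
time: 8.9
position: [0.5704, -0.0244, 0.1135]
tool_rot: [0.986, 0.166, 0.001, 0.0]
ft_force: [-3.7, 2.3, 13.3]
grip_width: 0.0517
grip_force: 45.3
```

13.3 N corresponds to about 5 mm of pressing, so the cap is unlocked. Twisting anticlockwise now.

apply_moves(
  series=[
    {"offset": [0, 0, 0], "rot": [0, 0, 5]},
    {"offset": [0, 0, 0], "rot": [0, 0, 10]},
    {"offset": [0, 0, 0], "rot": [0, 0, 15]},
    {"offset": [0, 0, 0], "rot": [0, 0, 20]},
    {"offset": [0, 0, 0], "rot": [0, 0, 25]},
    {"offset": [0, 0, 0], "rot": [0, 0, 30]},
    {"offset": [0, 0, 0], "rot": [0, 0, 30]},
  ],
)

```text
time: 9.6
position: [0.571, -0.0244, 0.1137]
tool_rot: [0.909, 0.416, 0.001, 0.0]
ft_force: [-2.4, 3.2, 13.5]
grip_width: 0.0519
grip_force: 45.3
```

```bash
python3 -c "
from rig import get_obs
o=get_obs();print(o['moment'],o['ft_force'],o['q'],o['tool_rot'],o['position'])"
```

```text
[0.44063307 0.44135698 0.11794794] [-2.36063444  3.21915979 13.52801478] [-2.38504791e-01  5.81006154e-01  1.65690530e+00  9.51098627e-04
  9.01358713e-01  4.73905625e-01] [9.09423793e-01 4.15868822e-01 1.14297710e-03 4.25920847e-04] [ 0.57101413 -0.02435275  0.11366296]
```

apply_moves(
  series=[
    {"offset": [0, 0, 0], "rot": [0, 0, 5]},
    {"offset": [0, 0, 0], "rot": [0, 0, 10]},
    {"offset": [0, 0, 0], "rot": [0, 0, 15]},
    {"offset": [0, 0, 0], "rot": [0, 0, 20]},
    {"offset": [0, 0, 0], "rot": [0, 0, 25]},
    {"offset": [0, 0, 0], "rot": [0, 0, 30]},
    {"offset": [0, 0, 0], "rot": [0, 0, 35]},
    {"offset": [0, 0, 0], "rot": [0, 0, 39]},
    {"offset": [0, 0, 0], "rot": [0, 0, 39]},
    {"offset": [0, 0, 0], "rot": [0, 0, 39]},
  ],
)

```text
time: 10.6
position: [0.5707, -0.0243, 0.1136]
tool_rot: [0.719, 0.695, 0.001, 0.001]
ft_force: [-2.4, 3.5, 11.7]
grip_width: 0.0518
grip_force: 45.3
```

Run:
```python
from rig import get_obs,vision
import cv2
o=get_obs();print(o['moment'],o['ft_force'],o['tool_rot'],o['position'])
a=vision.camera('scene')
b=vision.camera('wrist')
import numpy as np
f=lambda i:cv2.resize(i,(400,400),interpolation=cv2.INTER_CUBIC)
cv2.imwrite('pics/j.png',np.hstack([f(a[130:250,190:310]),f(b[100:300,156:356])])[:,:,::-1])
```

```text
[0.43108437 0.46847202 0.11743568] [-2.43987771  3.53163448 11.7132131 ] [7.18814402e-01 6.95201425e-01 7.33749470e-04 5.43061916e-04] [ 0.57073695 -0.02426423  0.11357513]
```

View pics/j.png

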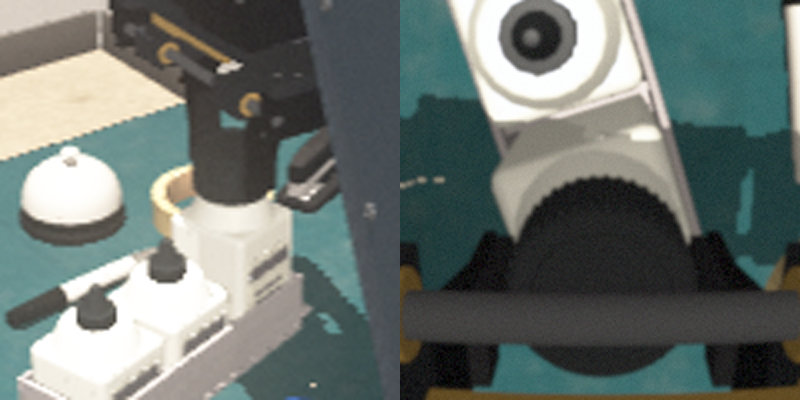

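The picture shows the cap gripped, its rim close over the shoulder, and the bottle upright in its well. The twist moment stayed at 0.12 N m, far below what would slip the grip. I'll lift a little and check that the bottle's weight isn't coming along.

apply_moves(
  series=[
    {"offset": [0, 0, 0.3], "rot": [0, 0, 0]},
    {"offset": [0, 0, 0.6], "rot": [0, 0, 0]},
    {"offset": [0, 0, 0.9], "rot": [0, 0, 0]},
    {"offset": [0, 0, 1.2], "rot": [0, 0, 0]},
    {"offset": [0, 0, 1.5], "rot": [0, 0, 0]},
    {"offset": [0, 0, 1.5], "rot": [0, 0, 0]},
    {"offset": [0, 0, 1.5], "rot": [0, 0, 0]},
  ],
)

```text
time: 11.4
position: [0.5699, -0.0248, 0.126]
tool_rot: [0.719, 0.695, -0.0, -0.0]
ft_force: [-0.5, 0.3, -0.4]
grip_width: 0.0518
grip_force: 45.2
```

Only the cap's weight is on the wrist, so it's free. I'll lift straight up until the rim is about 9 cm above the mouth.

apply_moves(
  series=[
    {"offset": [0, 0, 0.5], "rot": [0, 0, 0]},
    {"offset": [0, 0, 1], "rot": [0, 0, 0]},
    {"offset": [0, 0, 1.7], "rot": [0, 0, 0]},
    {"offset": [0, 0, 2.6], "rot": [0, 0, 0]},
    {"offset": [0, 0, 3.7], "rot": [0, 0, 0]},
    {"offset": [0, 0, 5], "rot": [0, 0, 0]},
    {"offset": [0, 0, 6.3], "rot": [0, 0, 0]},
    {"offset": [0, 0, 7.5], "rot": [0, 0, 0]},
    {"offset": [0, 0, 8.5], "rot": [0, 0, 0]},
    {"offset": [0, 0, 9.2], "rot": [0, 0, 0]},
    {"offset": [0, 0, 9.6], "rot": [0, 0, 0]},
    {"offset": [0, 0, 9.6], "rot": [0, 0, 0]},
    {"offset": [0, 0, 9.6], "rot": [0, 0, 0]},
    {"offset": [0, 0, 9.6], "rot": [0, 0, 0]},
  ],
)

```text
time: 12.8
position: [0.5698, -0.0246, 0.2218]
tool_rot: [0.719, 0.695, -0.0, -0.001]
ft_force: [-0.1, -0.5, -1.1]
grip_width: 0.0519
grip_force: 45.2
```

Run:
```python
from rig import get_obs,vision,nets
import cv2,numpy as np
o=get_obs();print(o['ft_force'],o['tool_rot'],o['position'])
a=vision.camera('scene')
for q in('safety_cap','safety_bottle','bottle_mouth'): print(q,[(round(d['conf'],2),np.round(d['centre'],3)) for d in nets.spot_point('scene',q)[:3]])
b=vision.camera('wrist')
for q in('safety_cap','bottle_mouth'): print(q,[(round(d['conf'],2),np.round(d['centre'],3)) for d in nets.spot_point('wrist',q)[:3]])
f=lambda i:cv2.resize(i,(400,400),interpolation=cv2.INTER_CUBIC)
cv2.imwrite('pics/k.png',np.hstack([f(a[100:250,180:330]),f(b[80:340,126:386])])[:,:,::-1])
```

```text
[-0.08655793 -0.48092705 -1.06770989] [ 7.18926111e-01  6.95086138e-01 -3.85361964e-04 -5.99253691e-04] [ 0.56978007 -0.02458855  0.22179888]
safety_cap [(0.92, array([0.432, 0.026, 0.001])), (0.4, array([ 0.571, -0.02 ,  0.133]))]
safety_bottle [(0.78, array([ 0.569, -0.023,  0.006])), (0.22, array([ 0.704, -0.107,  0.002]))]
bottle_mouth [(0.85, array([ 0.569, -0.024,  0.133]))]
safety_cap [(0.87, array([0.428, 0.029, 0.002])), (0.57, array([ 0.568, -0.025,  0.226]))]
bottle_mouth [(0.91, array([ 0.571, -0.024,  0.14 ]))]
```

View pics/k.png

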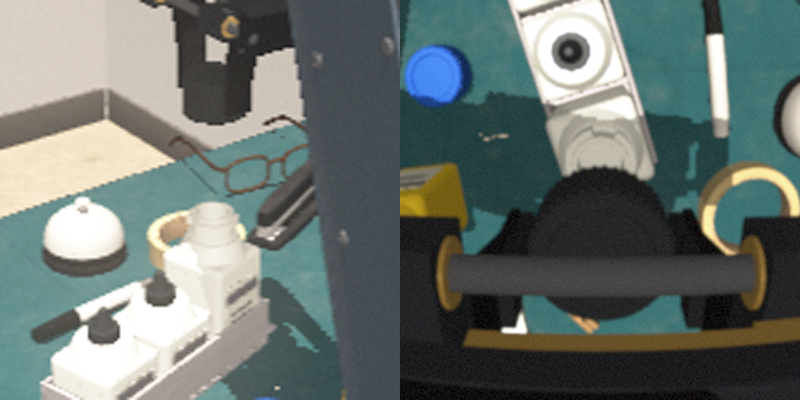

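The picture shows the cap level in the gripper at (215,100), with the open neck straight below it at (213,235). The bottle is standing in its well, and the networks put the rim at 0.226 and the mouth at about 0.137.

```bash
python3 -c "
from rig import hand_in
print(hand_in())"
```

```text
the job is handed in; nothing more can be done
None
```

The rust remover is open and handed in: the gripper is holding the cap level about 9 cm above the open mouth, the bottle is still standing in its well, and nothing else was touched.

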